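Hang a fresh label roll behind the tube-label printer

TASK

Load the tube-label printer: take the label roll (the one with the wide hole, not the plain paper roll beside it) out of the two-bar cradle, thread it over the turned-up front end of the bent rod beside the printer, and slide it along the rod and round the bend until it is fully home against the upright stop plate behind the printer. Let go and leave it hanging still on the rod; leave the other roll and everything else on the bench where it is.

Things in the scene. Friction and masses are not known exactly. Their poses are not given: they have to be found in the camera images.
- label_roll: Fresh white label roll, end stuck down, one rigid ring: diameter 100 mm, 50 mm wide along its axis, clear hole 38 mm right through, 0.2 to 0.45 kg. Origin at its centre, x along its axis. Starts on its rim in the cradle at either end, axis level, centre 65 mm up. Pinch its two flat faces from above, fingertips at most 25 mm below its top rim, to stay clear of rod and plate.
- paper_roll: The other spare, a roll of plain paper for another machine: outer diameter 80 mm, width 80 mm, only a 12 mm hole, too small for the rod. Origin at its centre, x along its axis, 51 mm above the bench. It stands in the other end of the cradle and stays there.
- roll_cradle: Fixed low steel cradle for spare rolls: two level 10 mm bars, 65 mm apart, running along its x axis between two end plates 274 mm apart, 100 mm wide and 36 mm high. Origin on the bench under its middle. The rolls stand on the bars about 65 mm either side of the middle, axes along the bars.
- roll_holder: Steel holder: one bent round rod 8 mm thick on an upright stop plate. Origin on the bench straight below the loaded roll's centre; x away from the printer, y towards the stop plate, z up. Rod centre line, mm: from (0, 25) at the plate to (0, -100), quarter circle of radius 45 about (-45, -100) to (-45, -145), straight to (-105, -145), all 125 up, then rising to its free end (-130, -145), 139 up.
- rod_tip (a point): Free, turned-up front end of the rod (centre of the bar), (-130, -145, 139) mm in the holder's frame, 139 mm above the bench: the only end over which a roll can go on. Axes as roll_holder.
- rod_leg (a point): Point on the rod's centre line in its level front part, beside the printer: (-72, -145, 125) mm in the holder's frame.
- roll_seat (a point): Point on the rod's centre line at the loaded roll's place: (0, 0, 125) mm in the holder's frame. A roll fully home touches the stop plate with one face and hangs with its centre 15 mm below this point.
- label_printer: Fixed desktop label printer standing in front of the rod's rear part, front to the robot: 200 mm deep (x), 120 mm wide (y), 155 mm high. Origin on the bench under its middle, at (-185, 0) mm in the holder's frame, same axes; the gap between its side and the front part of the rod is 85 mm.
- tube_rack: Bystander: white rack of blood tubes, 100 x 200 mm, 92 mm high over the caps; origin under its middle.
- reagent_bottle: Bystander: white bottle, 70 mm in diameter, 160 mm high; origin under its middle.
- scanner: Bystander: hand-held barcode scanner lying on the bench, about 140 x 160 mm and 55 mm high; origin under its head.
- mouse: Bystander: black computer mouse, 105 x 62 mm, 33 mm high; origin under its middle.
- logbook: Bystander: closed black notebook, 210 x 148 mm, 18 mm thick, with a marker pen on it; origin under its middle.
- stop_face (a point): Point on the stop plate's face where the rod leaves it, (0, 25, 125) mm in the holder's frame; the face looks along the holder's -y. The plate is 6 mm thick, 60 mm wide in x, and reaches from the bench to 6 mm above the rod's centre line.
- slide_box: Bystander: closed grey box of microscope slides, 85 x 65 mm, 32 mm high, lying near the printer's front; origin under its middle.
There are look-alikes about, which are no part of the job. Leave any green or red look-alike of the paper_roll alone.

How it is judged:
By the outcome, as a careful person would: the job done as asked, in the order asked, and still so for the second after the job is handed in, with the robot touching nothing.
It also fails if it takes over 51 s, if anything falls off the work surface, if the arm or the gripper's body presses on something with over 40 N, if the wrist force passes 120 N, or if a joint passes its speed limit or range.

ROBOT

A 6-joint arm with a two-finger parallel gripper is mounted at the origin on the work surface. World frame = base frame: x ahead of the robot, y to its left, z up, the work surface at z = 0. Lengths are in m, angles in rad, forces in N, time in s.
With the tool pointing down it reaches from about 0.3 to 0.875 m from the base axis. Payload 6.4 kg.
Tool frame: the origin (TCP) lies between the finger pads; the fingertips stand 25 mm ahead of it and the grasp point (between the pads) lies 6 mm ahead of it (env.tcp_to_tips is the z of the fingertips in the tool frame, in m); z points along the fingers, y is the direction in which the jaws open and shut (so a half turn about z gives the same grasp; the last joint's range is limited). The gripper opens to 85 mm and grips with 20 to 120 N. Pads are 22 mm wide; open, the fingers measure 114 mm over their backs; the gripper's body (76 mm by 85 mm) begins 54 mm behind the grasp point. The pads swing forward as they close: fully open they stand 13 mm farther back than shut.
Start: joints at [-1.365, 0.181, 1.607, -0, 1.354, -0.206], TCP at [0.23, -0.527, 0.256] pointing down, gripper open.
Joint ranges: [-2.99, 2.99], [-0.89, 2.07], [0.3, 2.58], [-1.14, 4.28], [0, 2.63], [-3.12, 3.12]. Speed limits (rad/s): [2.57, 2.57, 3.01, 3.14, 3.14, 3.14].

INTERFACE

Orientations are given as a unit quaternion [w, x, y, z].
In Python, from bench import env gives the robot as it stands.
- The arm moves only by the tool drive_tool, never from a script. Its arguments are lists of equal length, an entry for each row: "delta_pos": the shift along the tool's x, y, z in mm, a list of three; "roll": the turn about the tool's z in degrees. A call has 1 to 5 rows; each row shifts and turns the pose as measured when the row begins, along the tool's axes as they then stand; what a row does not reach is not made up. A row lasts 1/8 s, in which the tool goes at most 62.5 mm and 10.7 degrees, less where a joint would pass 70% of its speed; a pose out of reach is approached as far as the arm can. A call is refused whole if a number of a shift passes 62.5 or a number of a turn 10.7, either way. A call with a gripper value outside its range is refused whole. "claw" is the closure in counts, from 0 (fully open) to 255 (shut), set as the call begins (left out, the last holds). The fingers move at their own pace and stop on an object; "squeeze" is the grip in N (left out, the last holds). Time passes only in rows, so rows that do not move let the fingers close. It gives the time, the measured TCP pose, the force and the opening at its end, in the units of the state.
- env.state(): the state, without advancing time (a new reading comes with each control period).
- env.camera(name): name is "side" or "top" or "wrist"; returns a dict with "pixels" (400x640x3 uint8, blue, green, red), "vertical_fov" (degrees; the focal length in pixels is half the picture's height over the tangent of half this angle, whatever the lens; pixels are square), "cx", "cy" (the principal point, pixels), "rvec" (rotation vector, rad) and "tvec" (3), from world to camera coordinates, as OpenCV has them. Camera axes: x right, y down, z forward; pixel columns grow to the right and rows downward; lengths in m; the calibration is good to about 2 mm. A picture is of the moment at which its call begins. There is no depth.
- env.hand_in(): hands the job in, once; it reports no verdict.
The state is a dict: "time": time; "joint_pos": joint angles; "qvel": joint speeds; "effort": joint torques, N m; "tool_pos": TCP position; "tool_rot": TCP orientation; "contact_force": force on the tool from outside, world axes, zero at the start; "moment": the same for the moment, N m; "opening": opening from 0.0 (shut) to 1.0 (fully open).
Only numpy, scipy, OpenCV 4.12 (cv2) and the standard library are available. Lean on these libraries where they do the work, as an engineer would, in place of code of your own. Each camera call takes 0.05 s, during which the arm holds its last target.

## Working session

There is one attempt and no reset: what is moved stays moved. The work goes in short steps, Python scripts to look and compute and a tool call to move; the robot and the scene stay as the last step left them, time stands still between calls to the robot, and variables do not carry over. Pictures are saved under pics/ and viewed, and the job is handed in when it is done.

Besides the shell and the picture viewer there is one more tool, called after ">>>" as name(argument=value, ...) on one line, values as JSON. drive_tool: Moves the arm, as the interface text tells. Its arguments: {"type":"object","properties":{"delta_pos":{"type":"array"},"roll":{"type":"array"},"claw":{"type":"number"},"squeeze":{"type":"number"}},"required":["delta_pos","roll"]}

```bash
ls; mkdir -p pics; cat > h.py <<'E'
import numpy as np, cv2, json
from bench import env
def snap(n,f):
    c=env.camera(n); cv2.imwrite(f,c['pixels']); 
    d={k:(np.array(v).tolist()) for k,v in c.items() if k!='pixels'}
    json.dump(d,open(f+'.json','w')); return c
def load(f):
    c=json.load(open(f+'.json')); c['pixels']=cv2.imread(f); return c
def cam(c):
    f=200/np.tan(np.radians(c['vertical_fov'])/2)
    R,_=cv2.Rodrigues(np.array(c['rvec'],float)); t=np.array(c['tvec'],float).ravel()
    return f,R,t
def ray(c,u,v):
    f,R,t=cam(c); d=R.T@np.array([(u-c['cx'])/f,(v-c['cy'])/f,1]); return -R.T@t,d/np.linalg.norm(d)
def onz(c,u,v,z):
    o,d=ray(c,u,v); return o+d*(z-o[2])/d[2]
def proj(c,p):
    f,R,t=cam(c); q=R@np.array(p)+t; return np.array([c['cx']+f*q[0]/q[2],c['cy']+f*q[1]/q[2]])
def tri(c1,p1,c2,p2):
    o1,d1=ray(c1,*p1);o2,d2=ray(c2,*p2)
    A=np.stack([d1,-d2],1);s=np.linalg.lstsq(A,o2-o1,rcond=None)[0]
    a=o1+d1*s[0];b=o2+d2*s[1]; return (a+b)/2,np.linalg.norm(a-b)
E
python3 - <<'E'
from h import *
for n in ("side","top","wrist"):
    c=snap(n,f'pics/{n}0.png'); f,R,t=cam(c); print(n,f,-R.T@t,R[2])
print(env.state())
E
```

```text
pics
side 423.76821740692907 [ 0.42418619 -1.28540694  1.16567078] [ 0.06526163  0.75328845 -0.65444437]
top 424.97316684313824 [ 0.43447889 -0.0689407   1.7273696 ] [ 0.06172556  0.01118282 -0.99803051]
wrist 319.7110161086341 [ 0.29054045 -0.49955628  0.37422132] [-0.23925633 -0.10295454 -0.96548266]
{'time': 0.15, 'joint_pos': array([-1.36529759e+00,  1.81364329e-01,  1.60772730e+00, -5.82693666e-06,
        1.35381218e+00, -2.06319662e-01]), 'qvel': array([ 3.28314919e-04, -4.49444972e-04, -1.34306581e-03, -1.12025263e-03,
        6.35893228e-04,  6.49191950e-05]), 'effort': array([ 3.68675746e-04, -4.45264435e+01, -3.51690674e+01, -3.25228484e-04,
        5.80340755e-03, -7.78659228e-06]), 'tool_pos': array([ 0.23008607, -0.52655584,  0.25561916]), 'tool_rot': array([-6.55578802e-04,  9.78875158e-01,  2.04457809e-01, -2.57564898e-06]), 'contact_force': array([-0.51210226, -0.04351901,  0.13114056]), 'moment': array([ 0.00556132, -0.00451925,  0.01613023]), 'opening': 1.0021487597944265}
```

View pics/side0.png

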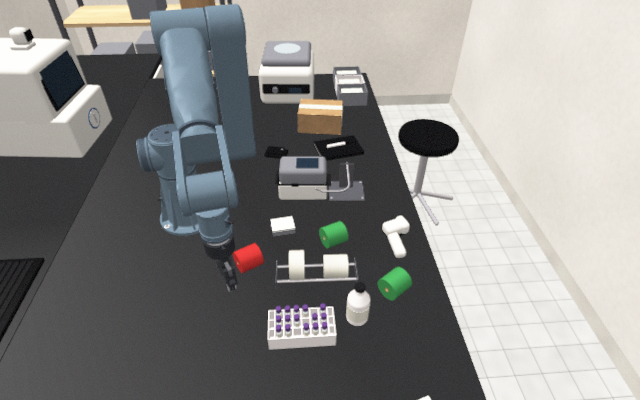

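View pics/top0.png

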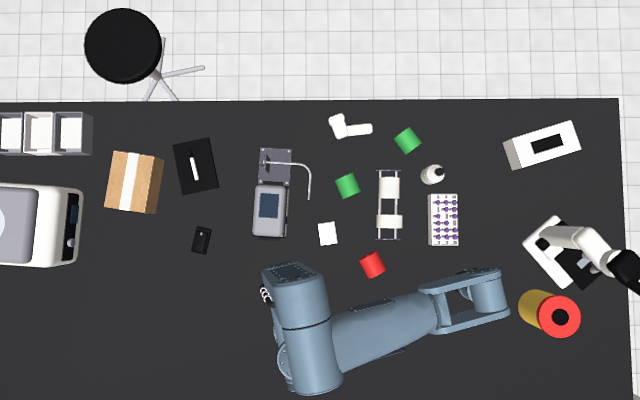

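View pics/wrist0.png

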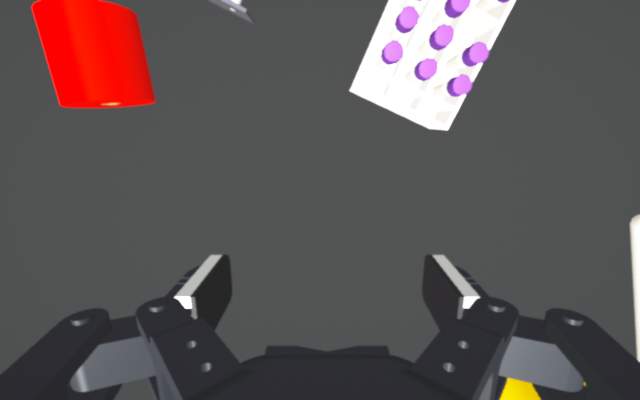

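```bash
python3 - <<'E'
from h import *
t=load('pics/top0.png');s=load('pics/side0.png')
print(proj(t,[0,0,0]),proj(t,[.5,0,0]),proj(t,[0.5,-.3,0]))
a=t['pixels'][130:260,235:475];cv2.imwrite('pics/topc.png',cv2.resize(a,(792,429),interpolation=cv2.INTER_CUBIC))
a=s['pixels'][140:300,255:425];cv2.imwrite('pics/sidec.png',cv2.resize(a,(637,600),interpolation=cv2.INTER_CUBIC))
E
```

```text
[301.78821449 327.5734414 ] [301.58087788 202.48243144] [375.44204333 202.19781473]
```

View pics/topc.png

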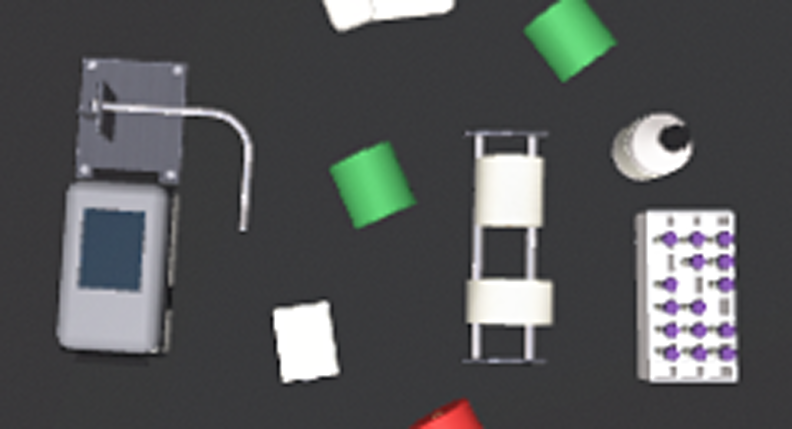

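View pics/sidec.png

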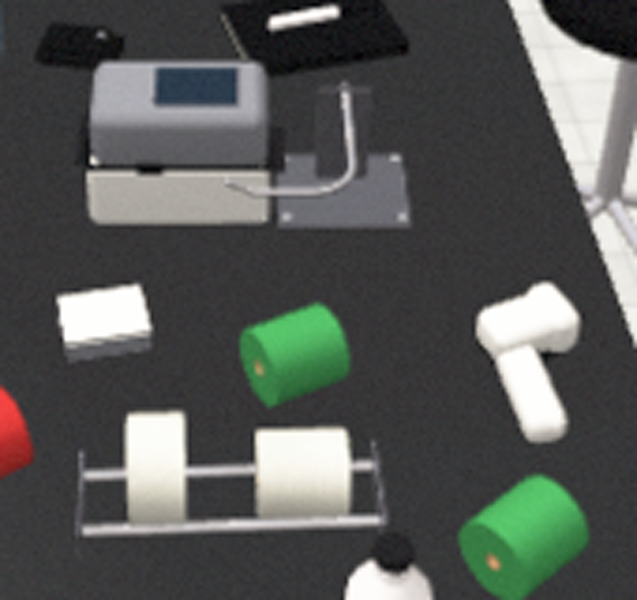

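```bash
python3 - <<'E'
from h import *
t=load('pics/top0.png');s=load('pics/side0.png')
P=lambda x,y:(235+(x+.5)/3.3-.5,130+(y+.5)/3.3-.5)
def m(n,x,y,z): print(n,np.round(onz(t,*P(x,y),z),4))
m('tip',243,231,.139);m('leg',245,190,.125);m('leg2',248,160,.125);m('rear',200,112,.125);m('rear2',110,107,.125)
for n,(x,y) in dict(prTL=(72,187),prBL=(60,350),prTR=(165,187),prBR=(160,352)).items(): m(n,x,y,.15)
# white rolls mask in top
im=t['pixels'];hsv=cv2.cvtColor(im,cv2.COLOR_BGR2HSV)
mk=((hsv[...,2]>195)).astype(np.uint8)
mk[:, :374]=0;mk[:,406:]=0;mk[:165]=0;mk[245:]=0
n,l,st,ce=cv2.connectedComponentsWithStats(mk)
for i in range(1,n):
    if st[i][4]>60:
        c=cv2.findContours((l==i).astype(np.uint8),0,1)[0][0]; print('top',st[i],ce[i],cv2.minAreaRect(c))
im=s['pixels'];hsv=cv2.cvtColor(im,cv2.COLOR_BGR2HSV)
mk=(hsv[...,2]>195).astype(np.uint8); mk[:245]=0;mk[285:]=0;mk[:,:283]=0;mk[:,352:]=0
n,l,st,ce=cv2.connectedComponentsWithStats(mk)
for i in range(1,n):
    if st[i][4]>60: print('side',st[i],ce[i])
# cradle end-plate: bars
for n,(x,y) in dict(a=(478,133),b=(531,133),c=(477,360),d=(530,360)).items(): m('bar'+n,x,y,.03)
E
```

```text
tip [ 0.5052 -0.0307  0.139 ]
leg [ 0.5529 -0.0327  0.125 ]
leg2 [ 0.5874 -0.0363  0.125 ]
rear [0.643  0.0188 0.125 ]
rear2 [0.6493 0.1224 0.125 ]
prTL [0.5552 0.1622 0.15  ]
prBL [0.3719 0.1747 0.15  ]
prTR [0.5548 0.057  0.15  ]
prBR [0.3694 0.0625 0.15  ]
top [378 171  24  68 795] [389.         202.76226415] ((389.5, 204.5), (23.0, 67.0), 0.0)
side [283 250  69  24 801] [317.82397004 262.33208489]
side [304 278  48   3  62] [328.83870968 279.12903226]
bara [ 0.6281 -0.3138  0.03  ]
barb [ 0.6278 -0.3781  0.03  ]
barc [ 0.3537 -0.3091  0.03  ]
bard [ 0.3535 -0.3727  0.03  ]
```

```bash
python3 - <<'E'
from h import *
t=load('pics/top0.png');s=load('pics/side0.png')
P=lambda x,y:(235+(x+.5)/3.3-.5,130+(y+.5)/3.3-.5)
Q=lambda x,y:(255+(x+.5)/3.747-.5,140+(y+.5)/3.75-.5)
for p,z in [((509,279),.115),((509,325),.115),((466,302),.065),((552,302),.065)]: print(np.round(onz(t,*P(*p),z),4))
# side: crown: face edges left/right at top
print(np.round(onz(s,*Q(126,412),.11),4),np.round(onz(s,*Q(185,411),.11),4))
# tip two-view
print(tri(t,P(243,231),s,Q(229,182)))
print(tri(t,P(95,107),s,Q(345,87)))
# model projection for holder
def H(o,yaw,p): c,si=np.cos(yaw),np.sin(yaw); return np.array([o[0]+c*p[0]-si*p[1],o[1]+si*p[0]+c*p[1],p[2]])
yaw=-.066
a=np.array([.5052,-.0307]);c,si=np.cos(yaw),np.sin(yaw)
o=a-np.array([c*-.13+si*.145,si*-.13-c*.145]);print('origin',o)
for p in [(-.13,-.145,.139),(-.072,-.145,.125),(-.045,-.145,.125),(0,-.1,.125),(0,.025,.125)]:
    w=H(o,yaw,p);u=proj(t,w);v=proj(s,w); print(np.round(w,4),np.round((u-[235,130]+.5)*3.3-.5),np.round((v-[255,140]+.5)*3.75-.5))
E
```

```text
[ 0.45   -0.3348  0.115 ]
[ 0.3975 -0.3341  0.115 ]
[ 0.4236 -0.292   0.065 ]
[ 0.4232 -0.3933  0.065 ]
[ 0.3975 -0.3142  0.11  ] [ 0.4502 -0.3167  0.11  ]
(array([ 0.50721238, -0.03070653,  0.13807423]), np.float64(0.00388596248921259))
(array([0.64956874, 0.1393257 , 0.12798894]), np.float64(0.0010914150663105264))
origin [0.64448002 0.10541053]
[ 0.5052 -0.0307  0.139 ] [243. 231.] [225. 181.]
[ 0.5631 -0.0345  0.125 ] [247. 181.] [282. 192.]
[ 0.59   -0.0363  0.125 ] [248. 158.] [308. 192.]
[0.6379 0.0056 0.125 ] [211. 116.] [349. 165.]
[0.6461 0.1304 0.125 ] [103. 110.] [343.  94.]
```

```bash
cat >> h.py <<'E'
def yawof(q=None):
    from scipy.spatial.transform import Rotation as Rn
    q=env.state()['tool_rot'] if q is None else q
    M=Rn.from_quat([q[1],q[2],q[3],q[0]]).as_matrix(); return np.degrees(np.arctan2(M[1,0],M[0,0])),M
def plan(tgt,yaw_t,n,p=None,y=None):
    s=env.state(); p=np.array(s['tool_pos'] if p is None else p); y=yawof()[0] if y is None else y
    tgt=np.array(tgt); rows=[];rl=[]
    for i in range(n):
        d=(tgt-p)/(n-i); dy=(yaw_t-y)/(n-i); c,q=np.cos(np.radians(y)),np.sin(np.radians(y))
        rows.append([round(float(v)*1000,1) for v in (c*d[0]+q*d[1],q*d[0]-c*d[1],-d[2])]); rl.append(round(-dy,1)); p=p+d;y+=dy
    print(rows,rl); return p,y
E
python3 - <<'E'
from h import *
print(env.tcp_to_tips, yawof())
p,y=plan([.4237,-.3427,.256],89,10)
E
```

```text
0.025 (np.float64(23.595518586610496), array([[ 9.16394009e-01,  4.00277337e-01, -2.73118889e-04],
       [ 4.00277344e-01, -9.16393149e-01,  1.28240638e-03],
       [ 2.63033934e-04, -1.28451283e-03, -9.99999140e-01]]))
[[25.1, -9.1, -0.0], [26.0, -6.2, -0.0], [26.5, -3.2, -0.0], [26.7, -0.1, -0.0], [26.5, 2.9, -0.0], [26.0, 5.9, -0.0], [25.2, 8.8, -0.0], [24.0, 11.6, -0.0], [22.5, 14.3, -0.0], [20.8, 16.8, -0.0]] [np.float64(-6.5), np.float64(-6.5), np.float64(-6.5), np.float64(-6.5), np.float64(-6.5), np.float64(-6.5), np.float64(-6.5), np.float64(-6.5), np.float64(-6.5), np.float64(-6.5)]
```

>>> drive_tool(delta_pos=[[25, -9, 0], [26, -6, 0], [26.5, -3, 0], [26.5, 0, 0], [26.5, 3, 0]], roll=[-6.5, -6.5, -6.5, -6.5, -6.5], claw=0)

```text
time: 0.78
tool_pos: [0.3275, -0.4327, 0.2537]
tool_rot: [-0.002, 0.879, 0.476, 0.0]
contact_force: [0.5, 0.1, -0.3]
opening: 0.999
```

>>> drive_tool(delta_pos=[[26, 6, 0], [25, 9, 0], [24, 11.5, 0], [22.5, 14, 0], [21, 17, 0]], roll=[-6.5, -6.5, -6.5, -6.5, -6.5])

```text
time: 1.4
tool_pos: [0.425, -0.3351, 0.2525]
tool_rot: [-0.004, 0.704, 0.71, 0.001]
contact_force: [1.0, 0.1, 0.8]
opening: 1.0
```

```bash
python3 - <<'E'
from h import *
snap('wrist','pics/w1.png')
s=env.state();print(s['time'],s['tool_pos'],yawof()[0],s['contact_force'])
plan([.4237,-.3427,.119],89,6)
E
```

```text
1.45 [ 0.42681236 -0.33273807  0.25243283] 90.85340200047987 [0.06048841 2.92909981 0.25737363]
[[-1.7, -0.5, 22.2], [-1.7, -0.5, 22.2], [-1.7, -0.5, 22.2], [-1.7, -0.5, 22.2], [-1.7, -0.5, 22.2], [-1.7, -0.5, 22.2]] [np.float64(0.3), np.float64(0.3), np.float64(0.3), np.float64(0.3), np.float64(0.3), np.float64(0.3)]
```

View pics/w1.png

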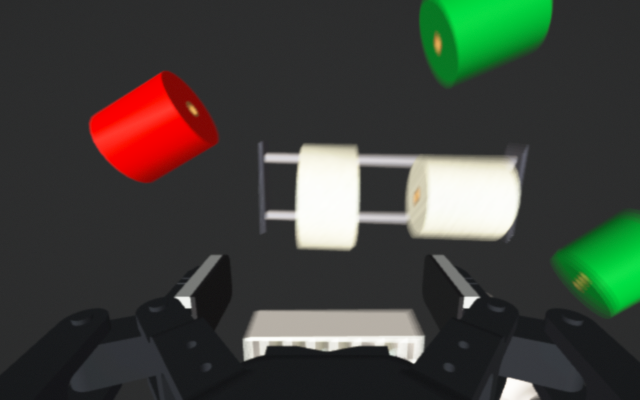

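```bash
python3 - <<'E'
from h import *
c=load('pics/w1.png')
for p,z in [((298,196),.11),((359,196),.11),((328,143.5),.065),((328,249),.065),((265,157),.035),((410,161),.035),((265,213),.035),((405,217),.035)]: print(np.round(onz(c,*p,z),4))
for th in range(0,360,30):
    pass
for y in(-.05,.05): print([np.round(proj(c,[.4237+a,-.3427+y*np.cos(t),.065+.05*np.sin(t)]),1).tolist() for a in(-.025,.025) for t in (0,.5,1)])
E
```

```text
[ 0.4005 -0.3291  0.11  ]
[ 0.4517 -0.3286  0.11  ]
[ 0.4253 -0.2884  0.065 ]
[ 0.4264 -0.3949  0.065 ]
[ 0.3595 -0.3047  0.035 ]
[ 0.5115 -0.3074  0.035 ]
[ 0.3571 -0.3657  0.035 ]
[ 0.5106 -0.3687  0.035 ]
[[301.0, 246.7], [298.9, 250.2], [296.9, 240.2], [349.8, 247.2], [351.6, 250.7], [353.7, 240.8]]
[[299.9, 147.9], [297.6, 157.0], [295.9, 179.6], [352.7, 148.4], [354.5, 157.6], [355.6, 180.2]]
```

>>> drive_tool(delta_pos=[[-2, 0, 24], [-2, 0, 24], [-2, 0, 24], [-2, 0, 24], [-2, 0, 20]], roll=[0.5, 0.5, 0.5, 0.3, 0])

```text
time: 2.08
tool_pos: [0.4276, -0.342, 0.1343]
tool_rot: [-0.002, 0.713, 0.701, 0.002]
contact_force: [-0.2, 0.6, 0.1]
opening: 1.001
```

```bash
python3 - <<'E'
from h import *
s=env.state();print(s['time'],s['tool_pos'],yawof()[0],s['contact_force'])
plan([.4255,-.342,.119],89,1)
E
```

```text
2.075 [ 0.4276126  -0.34199358  0.13425043] 88.99338007342799 [-0.20678248  0.55880186  0.07485803]
[[-0.0, -2.1, 15.3]] [np.float64(-0.0)]
```

>>> drive_tool(delta_pos=[[0, -2, 12], [0, 0, 3], [0, 0, 0]], roll=[0, 0, 0])

```text
time: 2.45
tool_pos: [0.4245, -0.3413, 0.1173]
tool_rot: [-0.004, 0.714, 0.7, 0.002]
contact_force: [0.6, -0.4, 0.5]
opening: 0.998
```

>>> drive_tool(delta_pos=[[0, 0, 0], [0, 0, 0], [0, 0, 0], [0, 0, 0]], roll=[0, 0, 0, 0], claw=255, squeeze=60)

```text
time: 2.95
tool_pos: [0.4252, -0.3421, 0.1194]
tool_rot: [-0.002, 0.714, 0.7, 0.002]
contact_force: [-0.0, -0.2, -1.1]
opening: 0.568
```

```bash
python3 - <<'E'
from h import *
snap('wrist','pics/w2.png')
s=env.state();print(s['time'],s['tool_pos'],yawof()[0],s['contact_force'],s['opening'])
E
```

```text
3.0 [ 0.42522062 -0.34208164  0.1193261 ] 88.92520043689365 [-0.37343862  1.01194466  0.03714815] 0.5697006782348929
```

View pics/w2.png

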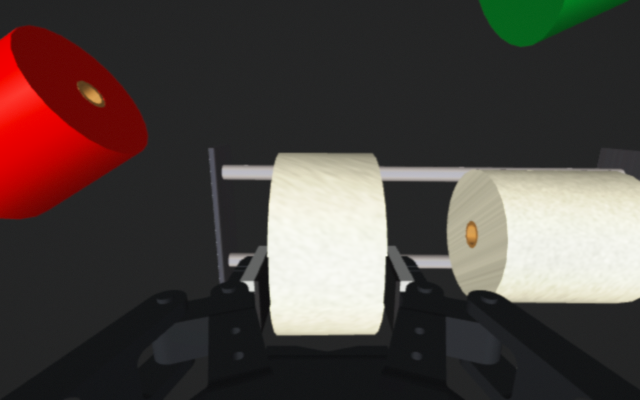

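>>> drive_tool(delta_pos=[[0, 0, -20], [0, 0, -35], [0, 0, -40], [0, 0, -35], [0, 0, -10]], roll=[0, 0, 0, 0, 0])

```text
time: 3.62
tool_pos: [0.4234, -0.3405, 0.2577]
tool_rot: [-0.007, 0.714, 0.7, 0.003]
contact_force: [0.5, -0.6, -3.4]
opening: 0.573
```

```bash
python3 - <<'E'
from h import *
s=env.state();print(s['time'],s['tool_pos'],yawof()[0],s['contact_force'],s['opening'])
plan([.435,-.029,.245],86.2,9)
E
```

```text
3.625 [ 0.42337253 -0.34051493  0.25774243] 88.90907040965654 [ 0.45337408 -0.55109638 -3.36327924] 0.5729349425619953
[[34.6, 0.6, 1.4], [34.6, 0.5, 1.4], [34.6, 0.3, 1.4], [34.6, 0.1, 1.4], [34.6, -0.1, 1.4], [34.6, -0.3, 1.4], [34.6, -0.5, 1.4], [34.6, -0.6, 1.4], [34.6, -0.8, 1.4]] [np.float64(0.3), np.float64(0.3), np.float64(0.3), np.float64(0.3), np.float64(0.3), np.float64(0.3), np.float64(0.3), np.float64(0.3), np.float64(0.3)]
```

>>> drive_tool(delta_pos=[[25, 0, 0], [37, 0, 0], [37, 0, 0], [37, 0, 0], [37, 0, 0]], roll=[0.3, 0.3, 0.3, 0.3, 0.3])

```text
time: 4.25
tool_pos: [0.4248, -0.158, 0.2516]
tool_rot: [-0.015, 0.725, 0.689, 0.003]
contact_force: [1.0, 0.5, -3.6]
opening: 0.571
```

>>> drive_tool(delta_pos=[[37, 0, 0], [37, 0, 0], [37, 0, 0], [25, 0, 0], [0, 0, 0]], roll=[0.3, 0.3, 0.3, 0.3, 0])

```text
time: 4.88
tool_pos: [0.4245, -0.0088, 0.245]
tool_rot: [-0.023, 0.73, 0.683, -0.0]
contact_force: [-0.8, -0.5, -3.8]
opening: 0.568
```

```bash
python3 - <<'E'
from h import *
snap('wrist','pics/w3.png');snap('side','pics/s3.png');snap('top','pics/t3.png')
s=env.state();print(s['time'],s['tool_pos'],yawof(),s['contact_force'],s['opening'])
E
```

```text
5.025 [ 0.42532963 -0.01122956  0.24579997] (np.float64(85.96817157633947), array([[ 0.07027867,  0.99704978, -0.0308649 ],
       [ 0.99707187, -0.06927797,  0.0323766 ],
       [ 0.03014282, -0.0330499 , -0.99899906]])) [-0.03585398  0.19460987 -4.16050691] 0.5695799934518072
```

View pics/w3.png

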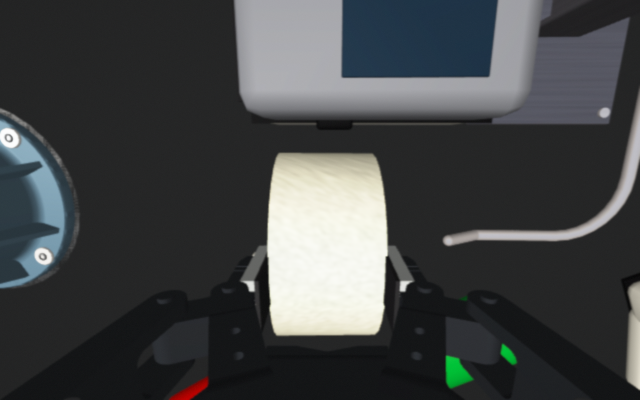

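View pics/s3.png

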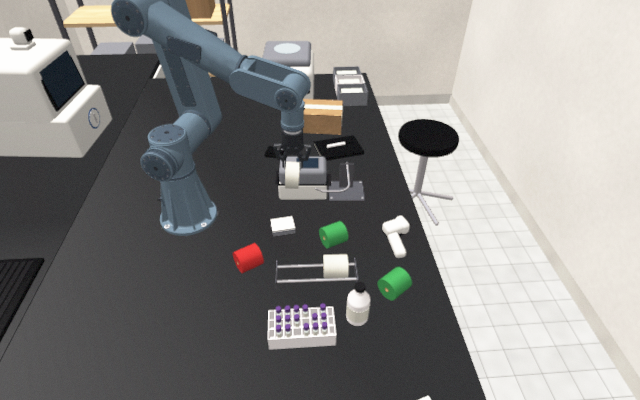

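View pics/t3.png

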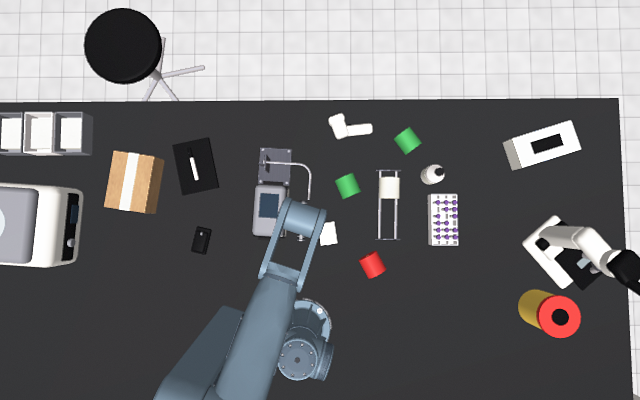

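```bash
python3 - <<'E'
from h import *
c=load('pics/w3.png')
for p,z in [((446,241),.139),((478,235),.125),((520,236.5),.125),((550,236.5),.125),((633,120),.125)]: print(np.round(onz(c,*p,z),4))
s=load('pics/s3.png')
a=s['pixels'][140:210,265:375];cv2.imwrite('pics/s3c.png',cv2.resize(a,(770,490),interpolation=cv2.INTER_CUBIC))
s0=load('pics/side0.png');print(tri(c,(446,241),s0,(255+229.5/3.747-.5,140+182.5/3.75-.5)))
E
```

```text
[ 0.5077 -0.0305  0.139 ]
[ 0.5367 -0.0321  0.125 ]
[ 0.5687 -0.0351  0.125 ]
[ 0.5914 -0.0363  0.125 ]
[0.6405 0.0475 0.125 ]
(array([ 0.50860433, -0.03087031,  0.1380239 ]), np.float64(0.0011466715088751297))
```

View pics/s3c.png

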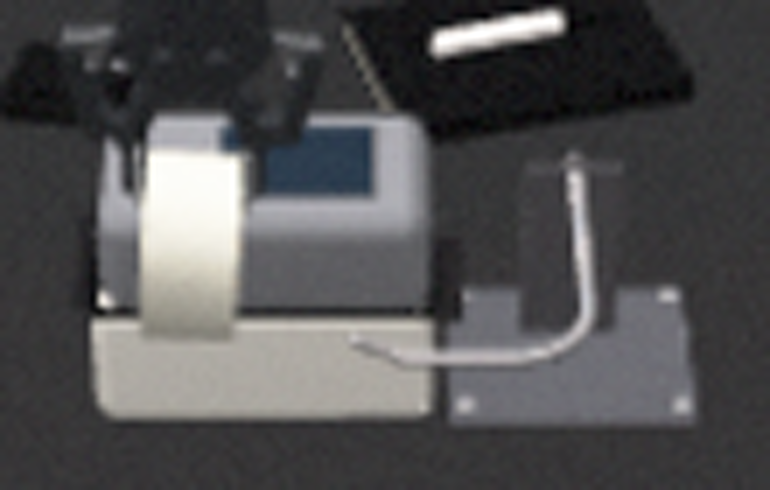

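```bash
cat >> h.py <<'E'
O=np.array([.6472,.1052]);YH=-.068;L=.054
def toH(w):
    c,s=np.cos(YH),np.sin(YH);d=np.array(w[:2])-O; return np.array([c*d[0]+s*d[1],-s*d[0]+c*d[1],w[2]])
def toW(p):
    c,s=np.cos(YH),np.sin(YH); return np.array([O[0]+c*p[0]-s*p[1],O[1]+s*p[0]+c*p[1],p[2]])
def status():
    s=env.state();y,M=yawof();c=s['tool_pos']+L*M[:,2]
    # axis heading in holder: tool y dir
    print('t',round(s['time'],3),'rollH mm',np.round(toH(c)*1000,1),'heading',round(np.degrees(np.arctan2(M[1,1],M[0,1])-YH),2),'axis tilt',round(np.degrees(np.arcsin(M[2,1])),2),'x tilt',round(np.degrees(np.arcsin(M[2,0])),2),'F',np.round(s['contact_force'],1),'op',round(s['opening'],3),'q6',round(s['joint_pos'][5],2))
    return c,M
def path(wps):  # wps: list of (x,y,z mm in holder, heading deg, nrows)
    from scipy.spatial.transform import Rotation as Rn
    c,M=status(); h=np.degrees(np.arctan2(M[1,1],M[0,1])-YH)
    rows=[];rl=[]
    for x,y,z,ht,n in wps:
        tgt=toW(np.array([x,y,z])/1000)
        for i in range(n):
            cn=c+(tgt-c)/(n-i); dh=(ht-h)/(n-i)
            Mn=M@Rn.from_euler('z',-dh,degrees=True).as_matrix()
            d=M.T@((cn-L*Mn[:,2])-(c-L*M[:,2]))*1000
            rows.append([round(float(v),1) for v in d]); rl.append(round(float(-dh),1)); c,M,h=cn,Mn,h+dh
    print(rows);print(rl)
E
python3 - <<'E'
from h import *
path([(-195,-145,150,0,3),(-195,-145,137,0,2)])
E
```

```text
t 5.025 rollH mm [-215.2 -129.6  191.9] heading -0.08 axis tilt -1.89 x tilt 1.73 F [-0.   0.2 -4.2] op 0.57 q6 -0.26
[[-5.5, 7.2, 13.6], [-5.5, 7.2, 13.6], [-5.5, 7.2, 13.6], [-0.2, 0.2, 6.5], [-0.2, 0.2, 6.5]]
[-0.0, -0.0, -0.0, -0.0, -0.0]
```

>>> drive_tool(delta_pos=[[-6, 7, 14], [-6, 7, 14], [-6, 7, 14], [0, 0, 6.5], [0, 0, 4]], roll=[0, 0, 0, 0, 0])

```text
time: 5.65
tool_pos: [0.4442, -0.0328, 0.1868]
tool_rot: [-0.023, 0.733, 0.68, -0.001]
contact_force: [-0.1, 0.1, -3.6]
opening: 0.568
```

```bash
python3 - <<'E'
from h import *
snap('wrist','pics/w4.png');snap('side','pics/s4.png')
path([(-130,-145,137,0,5)])
s=load('pics/s4.png')
a=s['pixels'][140:210,265:375];cv2.imwrite('pics/s4c.png',cv2.resize(a,(770,490),interpolation=cv2.INTER_CUBIC))
E
```

```text
t 5.75 rollH mm [-195.2 -149.6  133.1] heading -0.33 axis tilt -2.02 x tilt 1.73 F [ 0.2  0.7 -3.1] op 0.567 q6 -0.29
[[1.0, 13.0, -1.2], [1.0, 13.0, -1.2], [1.0, 13.0, -1.2], [1.0, 13.0, -1.2], [1.0, 13.0, -1.2]]
[-0.1, -0.1, -0.1, -0.1, -0.1]
```

View pics/s4c.png

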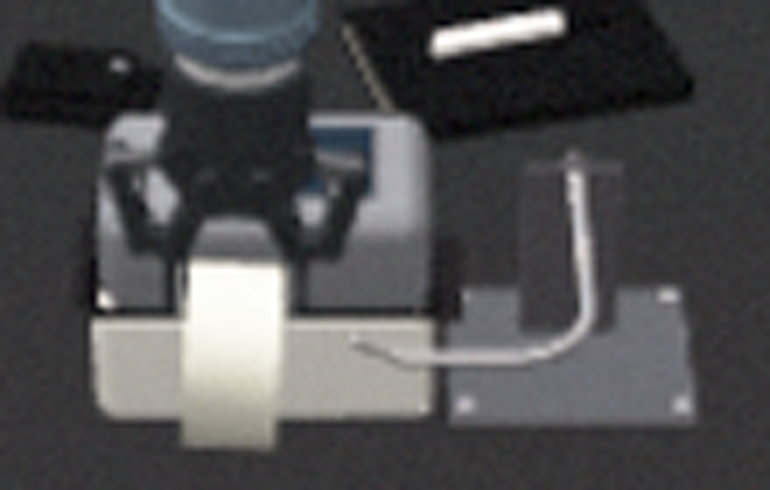

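View pics/w4.png

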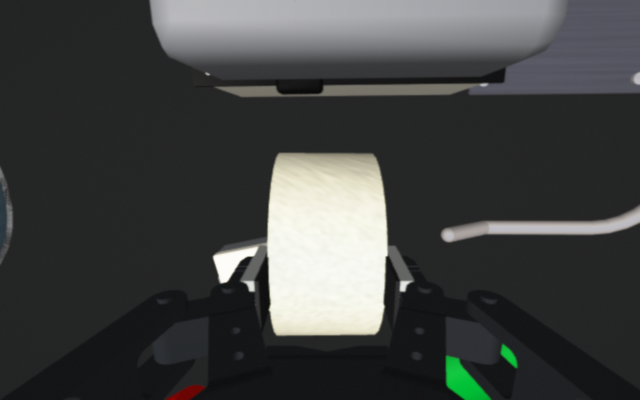

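```bash
python3 - <<'E'
from h import *
c=load('pics/w4.png');s=load('pics/s4.png')
w=onz(c,448,235.5,.139);print(np.round(w,4),toH(w))
print(toH(onz(c,500,228,.125)),toH(onz(c,570,228.5,.125)))
cc,M=yawof(),None
st=env.state();M=yawof()[1];ce=st['tool_pos']+L*M[:,2]
a=M[:,1];z=np.array([0,0,1.]);v=np.cross(a,z)
pts=[]
for k in(-.025,.025):
    q=np.array([(proj(s,ce+k*a+.05*(np.cos(t)*z+np.sin(t)*v))-[265,140]+.5)*7-.5 for t in np.linspace(0,6.28,60)])
    print(np.round(q[0]),'ymin/max',q[:,1].min(),q[:,1].max(),'x',q[:,0].min(),q[:,0].max())
E
```

```text
[ 0.5091 -0.0303  0.139 ] [-0.12852236 -0.14459649  0.139     ]
[-0.09391873 -0.1444567   0.125     ] [-0.05404717 -0.14453258  0.125     ]
[187. 279.] ymin/max 259.6665843181991 442.6947417694132 x 184.648079093003 195.85989049375735
[280. 282.] ymin/max 262.583440563598 445.41890535142227 x 279.0635549809695 284.64342954678824
```

>>> drive_tool(delta_pos=[[1.5, 10, -2], [1.5, 14, -1.5], [1, 14, -1], [1, 14, -1], [0, 12, -1]], roll=[-0.1, -0.1, -0.1, 0, 0])

```text
time: 6.38
tool_pos: [0.5145, -0.0319, 0.1939]
tool_rot: [-0.021, 0.73, 0.683, 0.0]
contact_force: [1.0, -1.6, -3.3]
opening: 0.569
```

```bash
python3 - <<'E'
from h import *
snap('side','pics/s5.png')
path([(-105,-145,130,0,2),(-72,-145,123,0,3)])
s=load('pics/s5.png')
a=s['pixels'][140:210,265:375];cv2.imwrite('pics/s5c.png',cv2.resize(a,(770,490),interpolation=cv2.INTER_CUBIC))
E
```

```text
t 6.425 rollH mm [-123.2 -144.5  140.3] heading 0.04 axis tilt -1.61 x tilt 1.67 F [ 0.9 -0.6 -3.1] op 0.57 q6 -0.25
[[-0.4, 9.2, 4.9], [-0.4, 9.2, 4.9], [-0.1, 11.1, 2.0], [-0.1, 11.1, 2.0], [-0.1, 11.1, 2.0]]
[0.0, 0.0, -0.0, -0.0, -0.0]
```

View pics/s5c.png

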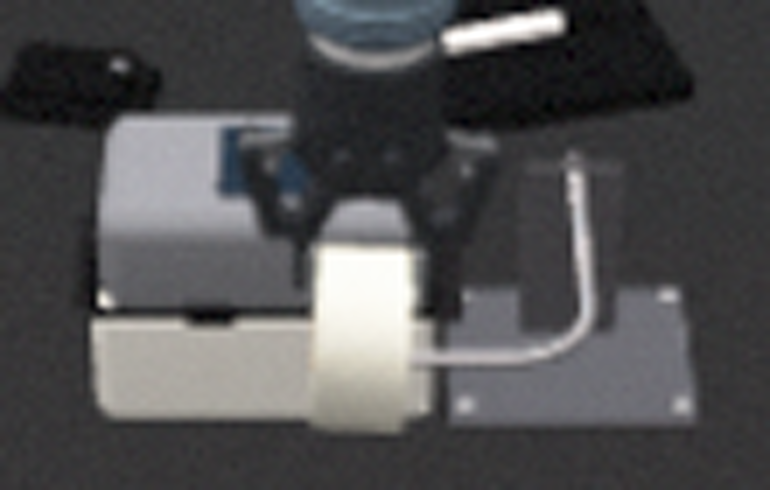

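>>> drive_tool(delta_pos=[[0, 5, 8], [0, 9, 5], [0, 11, 2], [0, 11, 2], [0, 10, 1]], roll=[0, 0, 0, 0, 0])

```text
time: 7.05
tool_pos: [0.5636, -0.0349, 0.1727]
tool_rot: [-0.021, 0.731, 0.683, 0.001]
contact_force: [0.9, -0.3, -3.7]
opening: 0.568
```

```bash
python3 - <<'E'
from h import *
W=[(-45,-141,122,5,3)]
for ph in range(-80,1,10): W.append((-45+41*np.cos(np.radians(ph)),-100+41*np.sin(np.radians(ph)),122,90+ph,1))
path(W)
E
```

```text
t 7.05 rollH mm [ -75.5 -143.8  118.8] heading 0.03 axis tilt -1.71 x tilt 1.69 F [ 0.9 -0.3 -3.7] op 0.568 q6 -0.22
[[1.0, 10.1, -1.3], [0.7, 10.2, -1.3], [0.4, 10.2, -1.3], [0.0, 7.1, -0.2], [0.6, 7.1, -0.2], [0.6, 7.1, -0.1], [0.6, 7.1, -0.1], [0.6, 7.1, -0.0], [0.6, 7.1, 0.1], [0.6, 7.1, 0.1], [0.6, 7.1, 0.1], [0.6, 7.1, 0.2]]
[-1.7, -1.7, -1.7, -5.0, -10.0, -10.0, -10.0, -10.0, -10.0, -10.0, -10.0, -10.0]
```

>>> drive_tool(delta_pos=[[1, 9, -1.5], [1, 9, -1.5], [0.5, 8, -1], [0.3, 5, 0], [0.3, 4, 0]], roll=[-1.5, -1.5, -2, -4, -5])

```text
time: 7.68
tool_pos: [0.6022, -0.0324, 0.1766]
tool_rot: [-0.02, 0.637, 0.771, 0.003]
contact_force: [-1.1, 0.6, -3.3]
opening: 0.57
```

```bash
cat > arc.py <<'E'
from h import *
import sys
a,b,n=map(int,sys.argv[1:4])
path([(-45+41*np.cos(np.radians(ph)),-100+41*np.sin(np.radians(ph)),122,90+ph,n if i==0 else 1) for i,ph in enumerate(range(a,b+1,6))])
E
python3 arc.py -70 -40 2
```

```text
t 7.675 rollH mm [ -37.1 -138.7  122.6] heading 14.8 axis tilt -1.17 x tilt 2.05 F [-1.1  0.6 -3.3] op 0.57 q6 -0.46
[[-0.7, 3.0, 0.2], [-0.8, 3.0, 0.2], [0.2, 4.3, -0.1], [0.2, 4.3, -0.0], [0.2, 4.3, -0.0], [0.2, 4.3, -0.0], [0.2, 4.3, 0.0]]
[-2.6, -2.6, -6.0, -6.0, -6.0, -6.0, -6.0]
```

>>> drive_tool(delta_pos=[[0, 3.5, 0], [0, 4, 0], [0.2, 4.5, 0], [0.2, 4.5, 0], [0.2, 4.5, 0]], roll=[-2.5, -4, -6, -6, -6])

```text
time: 8.3
tool_pos: [0.6237, -0.0243, 0.177]
tool_rot: [-0.019, 0.449, 0.893, 0.008]
contact_force: [-0.7, 0.9, -3.4]
opening: 0.566
```

```bash
python3 arc.py -46 -16 2
```

```text
t 8.3 rollH mm [ -16.1 -129.2  123. ] heading 40.52 axis tilt -0.15 x tilt 2.33 F [-0.7  0.9 -3.4] op 0.566 q6 -0.89
[[0.0, -0.2, 0.5], [0.0, -0.2, 0.5], [0.2, 4.3, 0.0], [0.2, 4.3, 0.0], [0.2, 4.3, 0.0], [0.2, 4.3, 0.1], [0.2, 4.3, 0.1]]
[-1.7, -1.7, -6.0, -6.0, -6.0, -6.0, -6.0]
```

>>> drive_tool(delta_pos=[[0, 1, 0.3], [0, 4, 0.3], [0.2, 4.5, 0], [0.2, 4.5, 0], [0.2, 4.5, 0]], roll=[-5, -6, -6.5, -6.5, -6.5])

```text
time: 8.93
tool_pos: [0.6366, -0.009, 0.177]
tool_rot: [-0.016, 0.186, 0.982, 0.013]
contact_force: [-0.5, -0.0, -4.2]
opening: 0.572
```

```bash
python3 arc.py -16 0 3
```

```text
t 8.925 rollH mm [  -4.3 -113.1  123.1] heading 72.46 axis tilt 1.11 x tilt 2.03 F [-0.5 -0.  -4.2] op 0.572 q6 -1.42
[[0.6, 0.4, 0.4], [0.6, 0.4, 0.4], [0.6, 0.4, 0.4], [0.2, 4.3, 0.1], [0.2, 4.3, 0.1]]
[-0.5, -0.5, -0.5, -6.0, -6.0]
```

>>> drive_tool(delta_pos=[[0, 2, 0.3], [0.2, 4, 0.3], [0.2, 4.5, 0], [0, 5, 0.5], [0, 7, 0.5]], roll=[-2, -4, -5, -4, -3])

```text
time: 9.55
tool_pos: [0.6419, 0.0134, 0.1761]
tool_rot: [-0.013, 0.025, 0.999, 0.015]
contact_force: [-0.9, -0.6, -2.9]
opening: 0.575
```

```bash
python3 - <<'E'
from h import *
snap('side','pics/s6.png');snap('wrist','pics/w6.png')
path([(0,-10,120,90,6)])
s=load('pics/s6.png')
a=s['pixels'][140:210,265:375];cv2.imwrite('pics/s6c.png',cv2.resize(a,(770,490),interpolation=cv2.INTER_CUBIC))
E
```

```text
t 9.65 rollH mm [ -0.7 -89.8 122.1] heading 90.93 axis tilt 1.69 x tilt 1.59 F [ 0.3  0.3 -4.2] op 0.571 q6 -1.7
[[-0.4, 13.3, 0.7], [-0.3, 13.3, 0.7], [-0.3, 13.3, 0.7], [-0.3, 13.3, 0.7], [-0.2, 13.3, 0.7], [-0.2, 13.3, 0.7]]
[0.2, 0.2, 0.2, 0.2, 0.2, 0.2]
```

View pics/s6c.png

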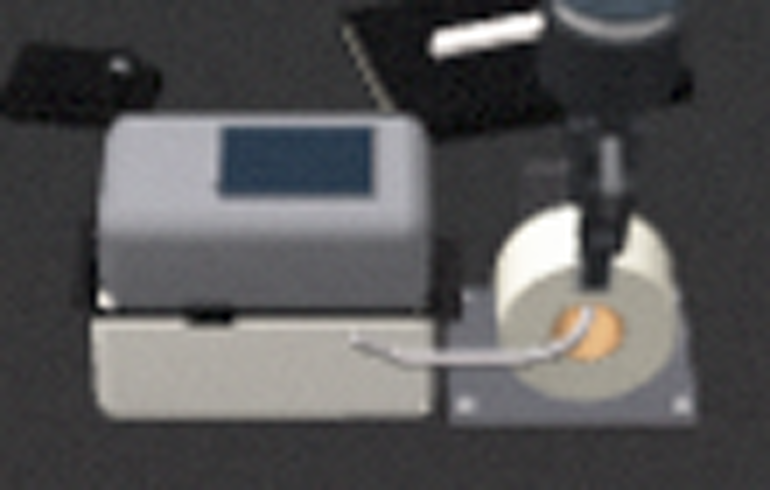

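View pics/w6.png

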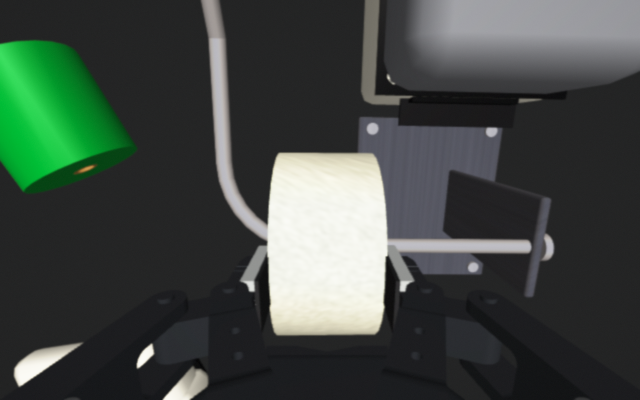

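```bash
python3 - <<'E'
from h import *
c=load('pics/w6.png')
for p,z in [((529,246),.125),((400,245),.125),((546,198),.131),((529,294),.131)]: print(np.round(toH(onz(c,*p,z))*1000,1))
E
```

```text
[  1.5  28.9 125. ]
[  1.6 -46.6 125. ]
[-28.2  29.3 131. ]
[ 28.9  29.7 131. ]
```

>>> drive_tool(delta_pos=[[0, 10, 0.7], [0, 13, 0.7], [0, 13, 0.7], [0, 13, 0.7], [0, 10, 0.7]], roll=[0.2, 0.2, 0.2, 0.2, 0.1])

```text
time: 10.28
tool_pos: [0.6455, 0.0766, 0.1742]
tool_rot: [-0.014, 0.036, 0.999, 0.015]
contact_force: [0.8, -0.7, -2.2]
opening: 0.569
```

```bash
python3 - <<'E'
from h import *
path([(0,-5,117,90,3)])
E
```

```text
t 10.275 rollH mm [ -1.3 -27.1 120.2] heading 89.76 axis tilt 1.66 x tilt 1.63 F [ 0.8 -0.7 -2.2] op 0.569 q6 -1.59
[[-0.4, 7.3, 1.3], [-0.4, 7.3, 1.3], [-0.4, 7.3, 1.3]]
[-0.1, -0.1, -0.1]
```

>>> drive_tool(delta_pos=[[0, 7, 1], [0, 8, 1], [0, 7, 1]], roll=[0, 0, 0])

```text
time: 10.65
tool_pos: [0.6471, 0.1005, 0.1716]
tool_rot: [-0.014, 0.036, 0.999, 0.015]
contact_force: [0.4, -0.5, -3.7]
opening: 0.567
```

>>> drive_tool(delta_pos=[[0, 2, 0.5], [0, 2, 0.5]], roll=[0, 0])

```text
time: 10.9
tool_pos: [0.6474, 0.1049, 0.1705]
tool_rot: [-0.014, 0.036, 0.999, 0.015]
contact_force: [1.7, -3.2, -2.2]
opening: 0.57
```

```bash
python3 - <<'E'
from h import *
status()
E
```

```text
t 10.9 rollH mm [ -1.4   1.3 116.6] heading 89.8 axis tilt 1.64 x tilt 1.64 F [ 1.7 -3.2 -2.2] op 0.57 q6 -1.54
```

>>> drive_tool(delta_pos=[[0, 1, 2], [0, 0.3, 2]], roll=[0, 0])

```text
time: 11.15
tool_pos: [0.6478, 0.105, 0.167]
tool_rot: [-0.013, 0.036, 0.999, 0.014]
contact_force: [-0.7, -1.4, -3.1]
opening: 0.566
```

>>> drive_tool(delta_pos=[[0, 0.3, 1.5], [0, 0, 0]], roll=[0, 0])

```text
time: 11.4
tool_pos: [0.6478, 0.105, 0.1651]
tool_rot: [-0.013, 0.036, 0.999, 0.014]
contact_force: [0.3, -0.3, -3.7]
opening: 0.566
```

```bash
python3 - <<'E'
from h import *
status()
snap('side','pics/s7.png');snap('wrist','pics/w7.png')
s=load('pics/s7.png')
a=s['pixels'][140:210,265:375];cv2.imwrite('pics/s7c.png',cv2.resize(a,(770,490),interpolation=cv2.INTER_CUBIC))
E
```

```text
t 11.4 rollH mm [ -0.9   1.3 111.2] heading 89.73 axis tilt 1.53 x tilt 1.6 F [ 0.3 -0.3 -3.7] op 0.566 q6 -1.54
```

View pics/s7c.png

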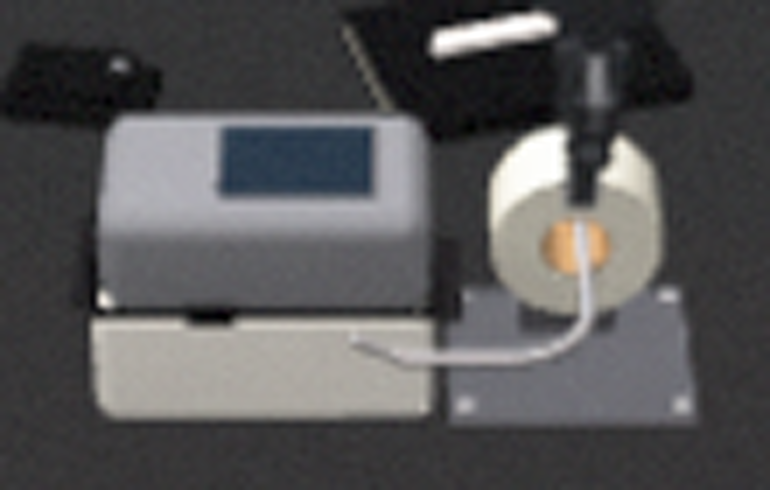

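View pics/w7.png

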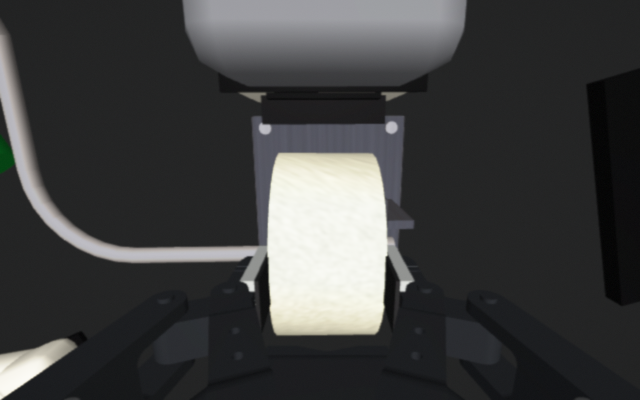

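>>> drive_tool(delta_pos=[[0, 1, 1], [0, 1, 1]], roll=[0, 0])

```text
time: 11.75
tool_pos: [0.6481, 0.1053, 0.1645]
tool_rot: [-0.013, 0.036, 0.999, 0.012]
contact_force: [-4.1, -6.0, 5.3]
opening: 0.568
```

>>> drive_tool(delta_pos=[[0, 1, 0.7], [0, 1, 0.3]], roll=[0, 0])

```text
time: 12.0
tool_pos: [0.6481, 0.1054, 0.1646]
tool_rot: [-0.013, 0.036, 0.999, 0.01]
contact_force: [-2.1, -6.3, -2.2]
opening: 0.571
```

```bash
python3 - <<'E'
from h import *
status()
E
```

```text
t 12.0 rollH mm [ -0.7   1.4 110.6] heading 89.75 axis tilt 1.14 x tilt 1.59 F [-2.1 -6.3 -2.2] op 0.571 q6 -1.53
```

>>> drive_tool(delta_pos=[[0, 0, 0], [0, 0, 0], [0, 0, 0]], roll=[0, 0, 0], claw=60, squeeze=20)

```text
time: 12.38
tool_pos: [0.6491, 0.1068, 0.1662]
tool_rot: [-0.012, 0.036, 0.999, 0.012]
contact_force: [-0.2, -0.5, 0.2]
opening: 0.765
```

```bash
python3 - <<'E'
from h import *
status()
snap('side','pics/s8.png');snap('wrist','pics/w8.png')
s=load('pics/s8.png')
a=s['pixels'][140:210,265:375];cv2.imwrite('pics/s8c.png',cv2.resize(a,(770,490),interpolation=cv2.INTER_CUBIC))
E
```

```text
t 12.375 rollH mm [  0.5   2.9 112.3] heading 89.76 axis tilt 1.28 x tilt 1.41 F [-0.2 -0.5  0.2] op 0.765 q6 -1.53
```

View pics/s8c.png

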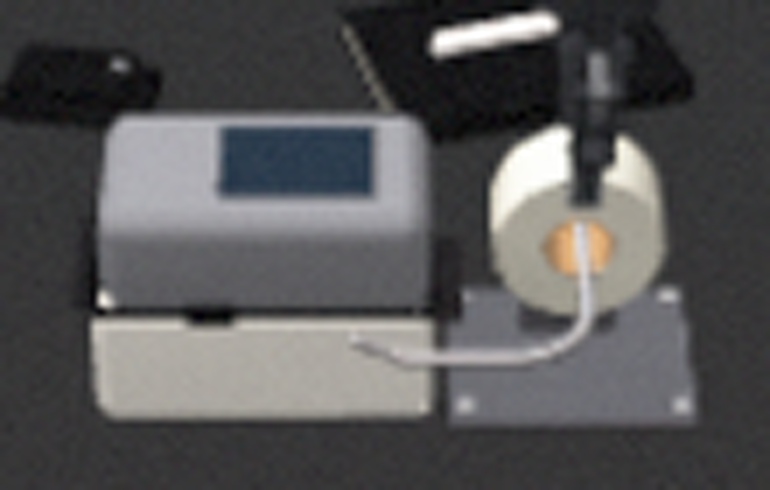

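View pics/w8.png

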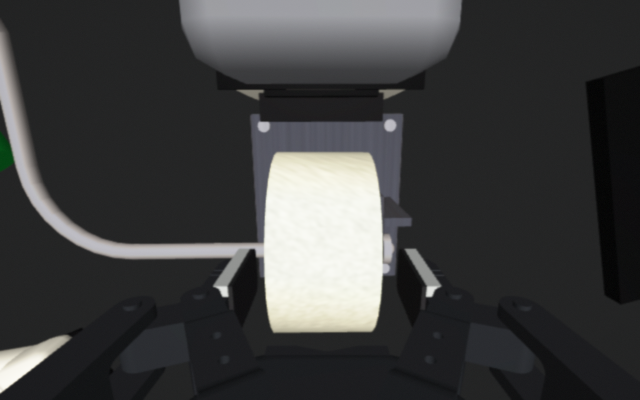

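```bash
python3 - <<'E'
from h import *
c=load('pics/w8.png')
for p,z in [((265,243),.158),((382.5,243),.158),((403,222),.131),((411,224),.131),((387,200),.131),((393,200),.131)]: print(np.round(toH(onz(c,*p,z))*1000,1))
for p in [(-30,25,131),(30,25,131),(-30,31,131),(0,25,125),(0,31,125),(-30,25,0)]: print(p,proj(c,toW(np.array(p)/1000)))
a=c['pixels'][180:300,340:440];cv2.imwrite('pics/w8c.png',cv2.resize(a,(500,600),interpolation=cv2.INTER_CUBIC))
E
```

```text
[-14.1 -23.4 158. ]
[-13.5  26.6 158. ]
[-14.7  42.2 131. ]
[-13.6  46.4 131. ]
[-26.3  33.6 131. ]
[-26.2  36.6 131. ]
(-30, 25, 131) [370.12897547 192.79276741]
(30, 25, 131) [366.9412289  301.56300404]
(-30, 31, 131) [382.15099386 192.70047961]
(0, 25, 125) [366.80169763 245.4053935 ]
(0, 31, 125) [377.92256945 245.28155626]
(-30, 25, 0) [347.55552197 164.28000114]
```

View pics/w8c.png

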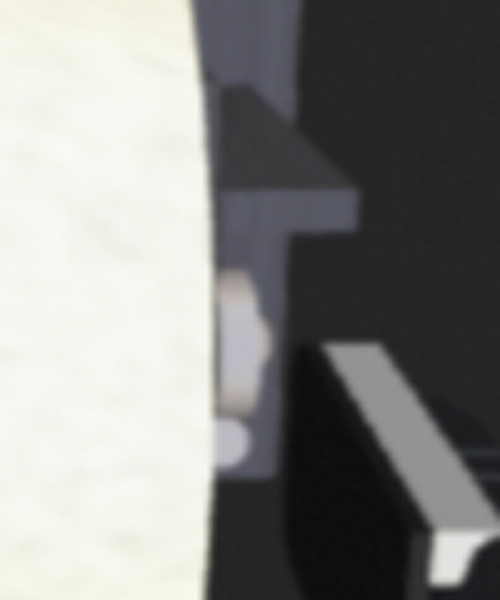

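>>> drive_tool(delta_pos=[[0, 3, 0], [0, 2, 0]], roll=[0, 0])

```text
time: 12.72
tool_pos: [0.6495, 0.1121, 0.1663]
tool_rot: [-0.012, 0.036, 0.999, 0.012]
contact_force: [0.4, -0.6, 0.8]
opening: 0.766
```

>>> drive_tool(delta_pos=[[0, 1, 0], [0, 0, 0]], roll=[0, 0])

```text
time: 12.98
tool_pos: [0.6496, 0.1129, 0.1663]
tool_rot: [-0.012, 0.036, 0.999, 0.011]
contact_force: [-0.5, -1.1, -0.3]
opening: 0.767
```

>>> drive_tool(delta_pos=[[0, 1, 0], [0, 0, 0]], roll=[0, 0])

```text
time: 13.22
tool_pos: [0.6498, 0.113, 0.1663]
tool_rot: [-0.012, 0.036, 0.999, 0.011]
contact_force: [0.5, -1.3, -0.5]
opening: 0.767
```

>>> drive_tool(delta_pos=[[0, 1.5, 0], [0, 1, 0]], roll=[0, 0])

```text
time: 13.48
tool_pos: [0.6499, 0.1133, 0.1664]
tool_rot: [-0.012, 0.036, 0.999, 0.009]
contact_force: [-1.3, -4.8, -0.5]
opening: 0.762
```

```bash
python3 - <<'E'
from h import *
status()
c=snap('wrist','pics/w9.png')
for p,z in [((265,243),.158)]: pass
E
```

```text
t 13.475 rollH mm [  0.8   9.2 112.4] heading 89.71 axis tilt 0.95 x tilt 1.44 F [-1.3 -4.8 -0.5] op 0.762 q6 -1.52
```

View pics/w9.png

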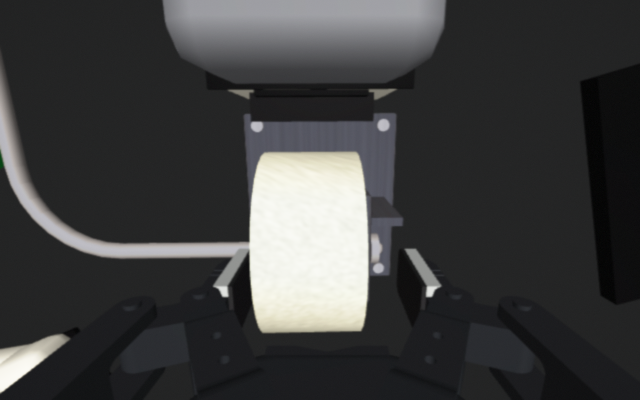

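>>> drive_tool(delta_pos=[[0, -3, 0], [0, -4, 0], [0, 0, 0]], roll=[0, 0, 0])

```text
time: 13.9
tool_pos: [0.6492, 0.1071, 0.1662]
tool_rot: [-0.012, 0.036, 0.999, 0.01]
contact_force: [-0.1, -0.7, 0.7]
opening: 0.764
```

```bash
python3 - <<'E'
from h import *
status()
snap('wrist','pics/w10.png')
E
```

```text
t 13.9 rollH mm [  0.5   3.  112.3] heading 89.71 axis tilt 1.07 x tilt 1.45 F [-0.1 -0.7  0.7] op 0.764 q6 -1.53
```

View pics/w10.png

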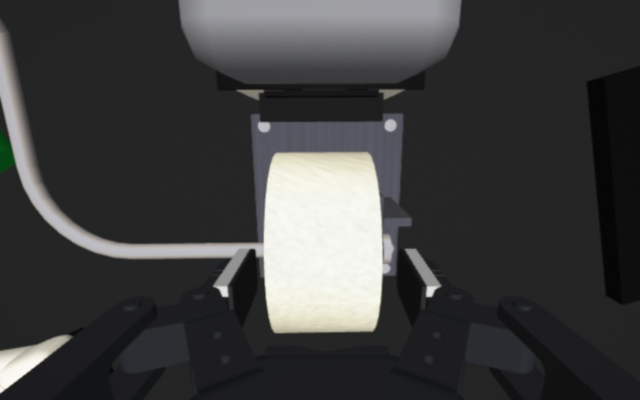

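>>> drive_tool(delta_pos=[[0, 0, -8], [0, 0, -15], [0, 0, -25], [0, 0, -30], [0, 0, -30]], roll=[0, 0, 0, 0, 0])

```text
time: 14.58
tool_pos: [0.651, 0.1057, 0.2786]
tool_rot: [-0.014, 0.036, 0.999, 0.01]
contact_force: [0.1, -0.4, 0.6]
opening: 0.763
```

>>> drive_tool(delta_pos=[[0, 0, -20], [-30, 0, 0], [-40, 0, 0], [-40, 0, 0], [0, 0, 0]], roll=[0, 0, 0, 0, 0])

```text
time: 15.2
tool_pos: [0.7662, 0.098, 0.3097]
tool_rot: [-0.006, 0.035, 0.999, 0.01]
contact_force: [-1.3, 0.4, 0.1]
opening: 0.767
```

>>> drive_tool(delta_pos=[[0, 0, 0], [0, 0, 0], [0, 0, 0], [0, 0, 0]], roll=[0, 0, 0, 0])

```text
time: 15.7
tool_pos: [0.7645, 0.099, 0.3135]
tool_rot: [-0.005, 0.035, 0.999, 0.01]
contact_force: [-0.2, -0.7, 0.7]
opening: 0.769
```

```bash
python3 - <<'E'
from h import *
status()
snap('side','pics/s11.png');snap('wrist','pics/w11.png');snap('top','pics/t11.png')
s=load('pics/s11.png')
a=s['pixels'][140:290,225:425];cv2.imwrite('pics/s11c.png',cv2.resize(a,(800,600),interpolation=cv2.INTER_CUBIC))
E
```

```text
t 15.7 rollH mm [116.9   2.9 259.5] heading 89.9 axis tilt 1.17 x tilt 0.6 F [-0.2 -0.7  0.7] op 0.769 q6 -1.53
```

View pics/s11c.png

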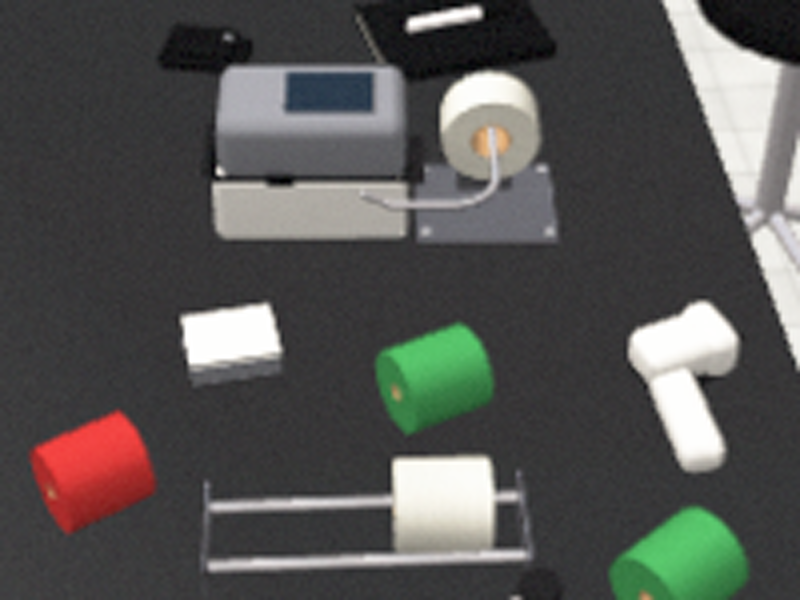

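View pics/w11.png

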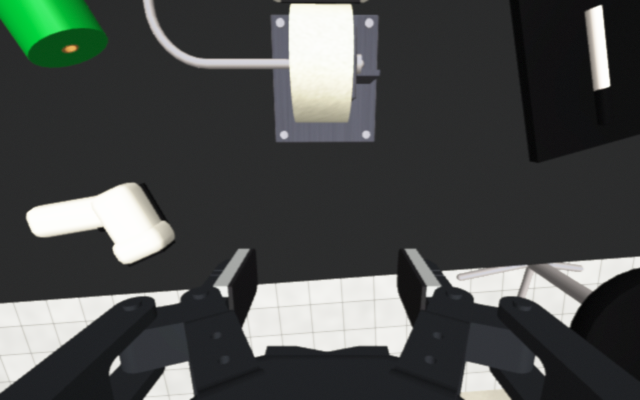

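View pics/t11.png

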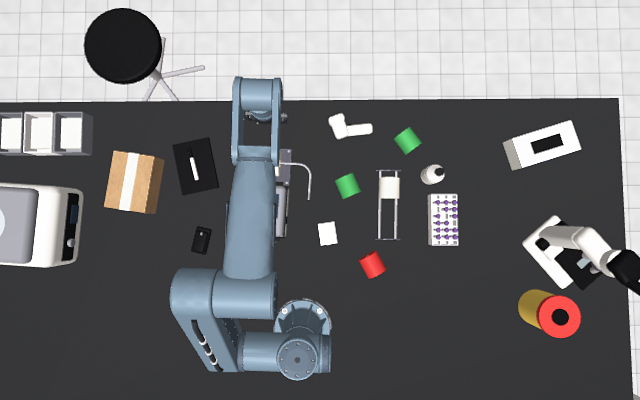

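>>> drive_tool(delta_pos=[[0, 0, 0], [0, 0, 0], [0, 0, 0], [0, 0, 0], [0, 0, 0]], roll=[0, 0, 0, 0, 0])

```text
time: 16.48
tool_pos: [0.7647, 0.0988, 0.3128]
tool_rot: [-0.005, 0.035, 0.999, 0.01]
contact_force: [-0.2, -0.9, -0.2]
opening: 0.766
```

```bash
python3 - <<'E'
from h import *
c=snap('side','pics/s12.png');a=load('pics/s11.png')['pixels'];b=load('pics/s12.png')['pixels']
d=cv2.absdiff(a,b).max(2)[150:190,330:365];print(d.mean(),d.max(), cv2.absdiff(a,b).max(2)[230:290,370:420].max())
# hole bottom/roll centre in side view
for p in [(0,-25,110+50),(0,-25,110-50)]: print(proj(c,toW(np.array(p)/1000)))
print(env.state()['time'],env.hand_in())
E
```

```text
3.1714285714285713 18 12
[347.75259705 165.0268145 ]
[346.57932107 184.46492504]
the job is handed in; nothing more can be done
16.525 None
```

The label roll is loaded. I lifted it out of the cradle, threaded it over the turned-up end of the rod, took it round the bend and seated it against the stop plate. I then let go, moved the arm clear, and handed in at 16.5 s of the 51 s allowed.

**Home against the plate:** The roll met the plate at about 6 N just before release. After release I pushed it with one open finger; at about 5 N the finger had nearly stopped and the roll did not shift. From the wrist camera, its rear face lies at y ≈ 26.6 mm in the holder frame, against 25 mm nominal. That is within the calibration error.

**Hanging still:** Two side views about 0.8 s apart show no clear movement of the roll. The largest pixel difference was 18, against 12 over a patch with nothing moving, so I put it down to image noise.

**Everything else:** By eye, the paper roll, the red and green look-alikes and the other bench items are where they started. In the last readings the gripper was clear of everything, with about 1 N on it. The highest contact force I saw was about 9 N.

**Departure from plan:** The tool drifted up to about 2.6° out of vertical during the moves. The roll was therefore held slightly tilted until it settled on the rod.

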